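Get a paddle strop ready for edge dyeing

ROBOT

A 6-joint arm with a two-finger parallel gripper is mounted at the origin on a cart in front of the work surface, level with it; the furniture and walls round the work are solid. World frame = base frame: x ahead of the robot, y to its left, z up, the work surface at z = 0. Lengths are in mm, angles in rad, forces in N, time in s.
With the tool pointing down it reaches from about 325 to 875 mm from the base axis. Payload 4.4 kg.
Tool frame: the origin (TCP) lies on the centre line of the jaws, within the pads' length; the fingertips stand ahead of it and the grasp point (between the pads) lies 6 mm ahead of it (ctrl.tcp_to_tips is the z of the fingertips in the tool frame, in mm); z points along the fingers, y is the line along which they close (so a half turn about z gives the same grasp; the last joint's range is limited). The gripper opens to 85 mm and grips with 20 to 120 N. Pads are 22 mm wide; open, the fingers measure 114 mm over their backs; the gripper's body (76 mm by 85 mm) begins 54 mm behind the grasp point. The pads swing forward as they close: fully open they stand 13 mm farther back than shut.
Start: joints at [1.105, 0.207, 1.542, -0, 1.393, -0.15], TCP at [178.592, 546.564, 256.282] pointing down, gripper open.
Joint ranges: [-2.73, 2.73], [-0.86, 2.22], [0.23, 2.46], [-1.11, 4.25], [0.08, 2.63], [-2.82, 2.82]. Speed limits (rad/s): [2.79, 2.79, 3.14, 3.14, 3.14, 3.14].

INTERFACE

Orientations are given as a 3x3 rotation matrix whose columns are the frame's x, y, z axes.
In Python, from plant import ctrl, sensors, optics gives the robot as it stands. Calls block until the motion is done:
- ctrl.move_ptp(position, orientation): joint-space move of the TCP to a pose.
- ctrl.move_l(position, rot=None, vel=150, threshold=None): straight line of the TCP; rot=None keeps the orientation; vel is the mean speed in mm/s. With threshold (N) it stops when the force on the tool has changed by that much, and returns True; else False.
- ctrl.set_joints(angles): joint-space move.
- ctrl.gripper_to(opening, force=None): finger opening in mm; force is the grip in N (None keeps the last); returns when the fingers have stopped.
- ctrl.hold(seconds).
- ctrl.solve_ik(position, orientation): joint angles nearest the present ones, or None.
- sensors.read_state(): the state.
- optics.grab_frame(name): name is "scene" or "top" or "wrist"; returns (picture, depth): 420x560x3 uint8, red, green, blue; 420x560 float32, mm along the optical axis (not along the pixel's ray), 0 where there is no reading.
- optics.camera_params(name): a dict with "mtx" (3x3 intrinsics, pixels), "k1" (the pictures are not rectified: a ray, as slopes to the right and down, at radius r is drawn at 1 + k1 r^2 times it, then the intrinsics apply), "R" (3x3) and "t" (3): a world point X has camera coordinates R X + t; the wrist camera has in their place "T_tool_cam" (4x4, takes a point from camera to tool coordinates, whose origin is the TCP and whose axes are the flange's). Camera axes: x right, y down, z forward; pixel columns grow to the right and rows downward; lengths in mm; the calibration is good to about 2 mm. A picture is of the moment at which its call begins: read the wrist's pose just before it. camera_params takes no time and is no camera call.
A pose or a line that the arm cannot do raises ctrl.MotionError and nothing moves.
- ctrl.finish_job(): hands the job in; it is judged then, once.
The state is a dict: "t": time; "q": joint angles; "qvel": joint speeds; "tau": joint torques, N m; "eef_pos": TCP position; "eef_rot": TCP orientation; "force": force on the tool from outside, world axes, zero at the start; "wrist_torque": the same for the moment, N m; "grip_width": finger opening in mm; "grasp_force": force on a finger pad.
Only numpy, scipy, OpenCV 4.12 (cv2) and the standard library are available. Lean on these libraries where they do the work, as an engineer would, in place of code of your own. Each camera call takes 0.05 s, during which the arm holds its last target. There are 200 camera calls.

TASK

I am about to dye the leather edges of the paddle strop and will have only one hand free, so first crack the dye bottle's black screw cap loose by a good quarter turn anticlockwise and leave it sitting on the bottle. Then take the strop by its handle and slide it blade first along the marble slab, flat on the stone without lifting or tipping it, until the strip of blue masking tape across the handle lies right over the slab's edge with the strop square to that edge and the whole leather blade hanging clear. The blade then outweighs the handle, so finish while still holding it: keep the handle gripped or pressed down on the stone so that the strop stays flat, do not let go, and leave the other things on the desk alone.

Things in the scene. Friction and masses are not known exactly. Their poses are not given: they have to be found in the camera images.
- cap_grip (a point): Black ribbed screw cap of the dye bottle: 40 mm across, 26 mm high, axis upright. The point is on its axis, 12 mm below its top and 14 mm above its lower rim (86 mm above the desk). The cap is captive: it turns but does not lift off.
- dye_bottle: Squat amber dye bottle, 58 mm across, seated in an 88 x 88 x 32 mm wooden block that stands fixed on the 2 mm green cutting mat: neither turns nor tips. Origin under the block on the bottle's axis. Under the cap the neck is 33 mm across; the shoulder widens to 58 mm from 66 mm down to 52 mm above the origin.
- dye_cap (a joint): Turn of that cap in rad: 0 fully tight, growing as it is loosened (anticlockwise seen from above), up to a stop at 2.6. It stays where it is left; friction about 0.08 N m. A quarter turn is 1.57.
- slab: White marble tooling slab, fixed to the desk: 160 (x) x 140 (y) mm, top 45 mm above the desk (four 4 mm rubber feet below). Origin on the desk under its centre. Its x axis points to the edge over which the strop is to be pushed; that edge runs along its y axis, 80 mm from the centre, and lies toward the robot's right.
- slab_edge (a point): Middle of that edge, on the slab's upper face; axes as the slab's.
- strop_handle (a point): Grip point of the strop: on the handle's centreline, half-way up (7 mm above the underside), 55 mm behind the tape. x axis from handle to blade, z up. The handle is 26 mm wide, 14 mm thick and runs from 125 mm behind the tape to the blade. At the start the strop lies flat and stable on the slab with the tape 85 to 115 mm short of the edge.
- strop_tape (a point): Middle of the strip of blue masking tape (8 mm wide, across the handle), half-way up the handle (7 mm above the underside); axes as strop_handle.
- strop: Paddle strop, a loose beech paddle of about 0.2 kg with a flat underside: handle, then a blade 60 mm wide from 12 to 182 mm ahead of the tape, topped with brown leather (17.5 mm thick in all). Origin on the underside below the tape, x toward the blade. It balances about 64 mm ahead of the tape, so it tips if let go with the tape at the edge.
- awl: Awl with a turned wooden handle; a loose bystander, to be left alone. Origin under its centre.
- edge_beveler: Edge beveler with a dark red handle; a loose bystander, to be left alone. Origin under its centre.
- skiver: Skiving knife with a brown handle; a loose bystander, to be left alone. Origin under its centre.
- thinner_bottle: Clear 198 mm bottle with a white cap; a loose bystander, to be left alone. Origin under its centre.
- sanding_block: Brown cork sanding block; a loose bystander, to be left alone. Origin under its centre.
- green_wallet: Small green leather purse; a loose bystander, to be left alone. Origin under its centre.
- spool_2: Wooden spool of red thread; a loose bystander, to be left alone. Origin under its centre.

How it is judged (in metres and radians):
On the way, in this order (a step that is already met when the one before it is completed fails the run):
1. the cap is loosened by about a quarter turn (value of joint dye_cap above 1.25 rad), for 0.2 s.
2. the strop has been slid out, flat and square, with its tape over the slab's edge (x of strop_tape in the frame of slab between 0.074 and 0.086 m and y of strop_tape in the frame of slab between -0.05 and 0.05 m and z of strop_tape in the frame of slab between 0.048 and 0.056 m and angle between the x axis of strop_tape and the x axis of slab, either way round below 0.12 rad and angle between strop_tape's own z axis and vertical below 0.05 rad), for 0.2 s.
At the end, for the whole second after the job is handed in: Cap loosened 1.25 rad or more; middle of the tape within 6 mm of the slab's edge line and 50 mm of its middle; strop square to the edge within 0.12 rad, level within 0.05, its underside within 4 mm of the stone and bearing on it with over 1 N, held by the robot with over 1 N, at rest (all of step 2 and value of joint dye_cap above 1.25 rad and contact force between strop and slab above 1 N and contact force between any of the fingers, the arm and strop above 1 N and linear speed of strop below 0.02 m/s and angular speed of strop below 0.2 rad/s); the arm keeps its last pose, push and grip.
It fails at once if the strop is lifted off the slab (its handle more than 12 mm above the stone) (z of any of strop_tape, strop_handle in the frame of slab above 0.064 m).
It fails at once if the strop tips by more than 0.2 rad (angle between strop_tape's own z axis and vertical above 0.2 rad).
It fails at once if a bystander is moved by more than 20 mm (distance of any of awl, edge_beveler, skiver, thinner_bottle, sanding_block, green_wallet, spool_2 from where it was at the start of the episode above 0.02 m).
It also fails if it takes over 58 s, if anything falls off the work surface, if the arm or the gripper's body presses on something with over 40 N, if the wrist force passes 120 N, or if a joint passes its speed limit or range.

## Working session

There is one attempt and no reset: what is moved stays moved. The work goes in short steps, each a Python script; the robot and the scene stay as the last script left them, time stands still between calls to the robot, and variables do not carry over. Pictures are saved under pics/ and viewed, at most 10 in all, crops included, and the job is handed in when it is done.

```bash
mkdir -p pics; cat > h.py <<'E'
import numpy as np, cv2
from plant import ctrl, sensors, optics
def grab(n):
    s=sensors.read_state(); im,d=optics.grab_frame(n); p=optics.camera_params(n)
    if n=="wrist":
        T=np.array(p["T_tool_cam"]); W=np.eye(4); W[:3,:3]=s["eef_rot"]; W[:3,3]=s["eef_pos"]; C=W@T
    else:
        C=np.eye(4); R=np.array(p["R"]); C[:3,:3]=R.T; C[:3,3]=-R.T@np.array(p["t"])
    return im,d,np.array(p["mtx"]),p["k1"],C
def und(u,v,K,k1):
    a=np.array([(u-K[0,2])/K[0,0],(v-K[1,2])/K[1,1]]); b=a.copy()
    for _ in range(20): b=a/(1+k1*(b@b))
    return b
def onz(u,v,z,K,k1,C):
    b=und(u,v,K,k1); r=C[:3,:3]@np.array([b[0],b[1],1]); o=C[:3,3]
    return o+r*(z-o[2])/r[2]
def dep(u,v,d,K,k1,C):
    b=und(u,v,K,k1); z=d[int(v),int(u)]; return C[:3,:3]@(np.array([b[0],b[1],1])*z)+C[:3,3]
def save(n,tag):
    g=grab(n); np.savez(f"{tag}.npz",im=g[0],d=g[1],K=g[2],k1=g[3],C=g[4]); cv2.imwrite(f"pics/{tag}.png",g[0][:,:,::-1]); return g
def load(tag):
    f=np.load(f"{tag}.npz"); return f["im"],f["d"],f["K"],float(f["k1"]),f["C"]
E
python3 - <<'E'
from h import *
save("top","top1"); save("scene","sc1")
print(sensors.read_state()["t"],ctrl.tcp_to_tips)
E
```

```text
0.1 25.0
```

View pics/top1.png

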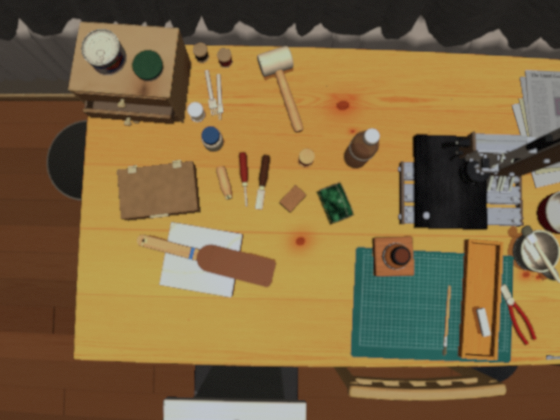

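View pics/sc1.png

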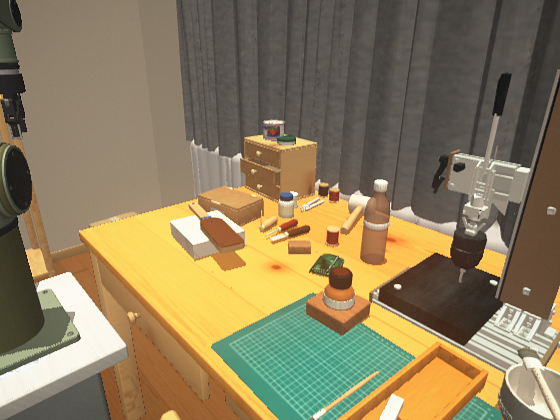

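The top view shows the slab around (202,260), the strop from (142,242) to (273,275) with blue tape near (193,253), and the dye cap near (399,256). The scene view agrees. I'll enlarge both areas.

```bash
python3 - <<'E'
from h import *
im=load("top1")[0]
a=cv2.resize(im[210:310,130:290],None,fx=5,fy=5,interpolation=cv2.INTER_CUBIC)
cv2.imwrite("pics/c1.png",a[:,:,::-1])
g=load("top1")[1:]
for n,u,v in [("desk",320,280),("cap",400,255),("slab",225,238),("slabc",180,280),("handle",170,248),("leather",235,264),("thinner",371,137),("base",233,410)]:
    print(n,dep(u,v,*g).round(1))
for n,u,v,z in [("cap",399,255,98)]: print(n,onz(u,v,z,*g[1:]).round(1))
E
```

```text
desk [ 421.5 -188.2   -1. ]
cap [ 478.8 -346.1   99.1]
slab [510.2  25.8  44.9]
slabc [416.6 121.   47.2]
handle [485.1 142.3  63.7]
leather [454.1   1.1  64.6]
thinner [ 704.9 -265.3  198.2]
base [127.6   2.1  -1.5]
cap [ 478.8 -344.3   98. ]
```

View pics/c1.png

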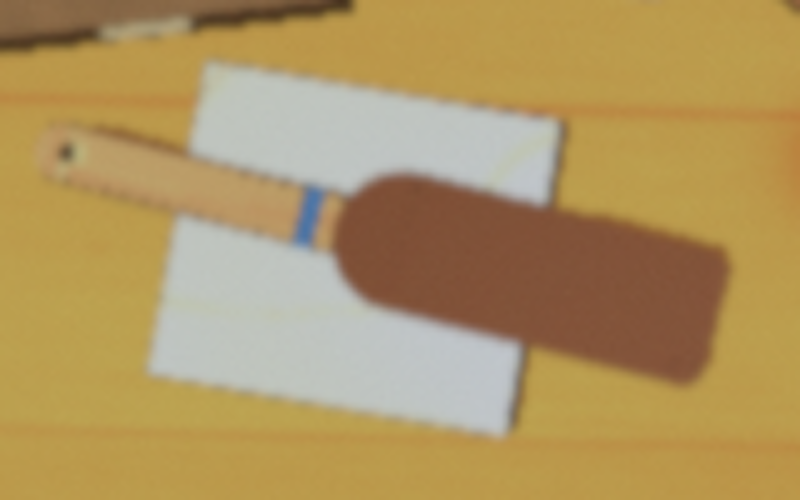

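The crop shows the slab corners at crop pixels (207,62), (562,120), (508,435), (150,373). The tape centre is at (310,216), the handle end at (42,148), and the blade end is centred near (712,318).

```bash
cat >> h.py <<'E'
def down(th): # tool y axis at yaw th, z down
    y=np.array([np.cos(th),np.sin(th),0]); z=np.array([0,0,-1.]); return np.column_stack([np.cross(y,z),y,z])
def yaw(R): R=np.array(R); return np.arctan2(R[1,1],R[0,1])
E
python3 - <<'E'
from h import *
g=load("top1")[2:]
f=lambda x,y,z: onz((x+.5)/5-.5+130,(y+.5)/5-.5+210,z,*g)[:2]
c=np.array([f(207,62,45),f(562,120,45),f(508,435,45),f(150,373,45)])
print("corners",c.round(1),"centre",c.mean(0).round(1))
ex=(c[1]+c[2]-c[0]-c[3]); print("slab x yaw",np.arctan2(ex[1],ex[0]),np.linalg.norm(ex)/2)
t=f(310,216,59);b=f(712,318,62);h=f(42,148,59);print("tape",t.round(1),b.round(1),h.round(1))
print("strop yaw",np.arctan2(*(b-h)[::-1]),np.arctan2(*(t-h)[::-1]),np.linalg.norm(b-h))
s=sensors.read_state();print(yaw(s["eef_rot"]))
for th in np.arange(-3,3.2,.5):
    q=ctrl.solve_ik([479,-345,220],down(th)); print(round(th,2),None if q is None else np.round(q,2))
E
```

```text
corners [[542.8 146.1]
 [520.7 -11.2]
 [383.4   8.8]
 [406.2 165.8]] centre [463.3  77.4]
slab x yaw -1.7127334447739362 158.75381705949596
tape [476.   95.9] [436.1 -78.5] [502.5 214.2]
strop yaw -1.7940850823994734 -1.7916035975723954 300.17419268922936
1.2550292384470438
-3.0 [-0.77  0.27  1.54 -0.    1.33  2.23]
-2.5 [-0.77  0.27  1.54 -0.    1.33  1.73]
-2.0 [-0.77  0.27  1.54 -0.    1.33  1.23]
-1.5 [-0.77  0.27  1.54 -0.    1.33  0.73]
-1.0 [-0.77  0.27  1.54 -0.    1.33  0.23]
-0.5 [-0.77  0.27  1.54 -0.    1.33 -0.27]
0.0 [-0.77  0.27  1.54 -0.    1.33 -0.77]
0.5 [-0.77  0.27  1.54 -0.    1.33 -1.27]
1.0 [-0.77  0.27  1.54 -0.    1.33 -1.77]
1.5 [-0.77  0.27  1.54 -0.    1.33 -2.27]
2.0 [-0.77  0.27  1.54 -0.    1.33 -2.77]
2.5 None
3.0 [-0.77  0.27  1.54 -0.    1.33  2.51]
```

```bash
python3 - <<'E'
from h import *
ctrl.move_ptp([479,-345,230],down(-1.9))
im,d,K,k1,C=save("wrist","w1"); s=sensors.read_state(); print(s["t"],s["force"])
# high pixels: cap top
P=[]
for v in range(0,420,2):
    for u in range(0,560,2):
        if d[v,u]>0:
            p=dep(u,v,d,K,k1,C)
            if 92<p[2]<105 and abs(p[0]-479)<60 and abs(p[1]+345)<60: P.append(p)
P=np.array(P,np.float32); print(len(P))
if len(P): print(P.mean(0),cv2.minEnclosingCircle(P[:,:2].copy()))
E
```

```text
3.4333 [-0.26515585  0.07967868  0.34181313]
563
[ 479.6463   -349.61087    97.875755] ((478.10491943359375, -349.3912048339844), 21.04415512084961)
```

View pics/w1.png

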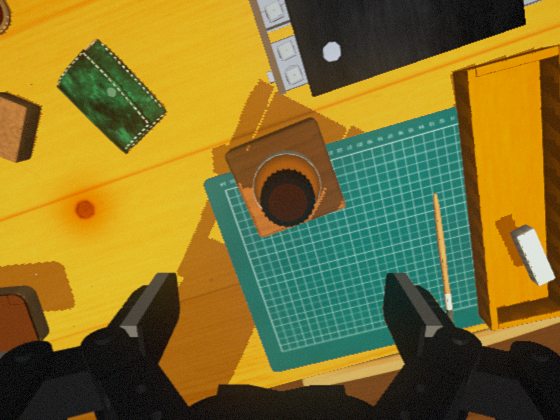

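The wrist view shows the cap at (287,197) with free room around it. That puts it at about (479,-349).

```bash
python3 - <<'E'
from h import *
g=lambda: sensors.read_state()
p=[479,-348.7]
ctrl.move_l([*p,180],vel=150)
print(ctrl.move_l([*p,95],vel=80,threshold=12),g()["eef_pos"])
ctrl.gripper_to(30,force=50); s=g(); print(s["grip_width"],s["grasp_force"],s["force"],s["t"])
q=np.array(s["q"])
for i in range(4):
    q[5]-=0.525; ctrl.set_joints(q); s=g(); print(s["q"][5],s["wrist_torque"],s["force"],s["grasp_force"],s["t"])
save("wrist","w2")
E
```

```text
False [ 479.47182395 -349.1532429    95.74501281]
38.49219348037088 50.34211196936667 [-1.36463666  0.49116113  4.44948738] 5.625
0.601527446201787 [-0.3894655   0.1964162   0.01918762] [-0.89681368 -2.75181895  1.11143203] 50.09684206685051 6.1917
0.07729951625558684 [-0.8396833   0.01267858 -0.00135119] [-0.68827952 -4.21650539 -1.68132868] 50.223506160546094 6.7583
-0.44819578126906146 [-0.9361018  -0.1262603   0.10721356] [ 1.12457721 -5.5648067  -2.75628378] 50.41529112495482 7.325
-0.9731836923680369 [-0.917834   -0.41184351  0.05963715] [ 1.3611082  -5.77210787 -3.40192878] 50.53072537528351 7.8917
```

```bash
python3 - <<'E'
from h import *
ctrl.gripper_to(70)
p=sensors.read_state()["eef_pos"]
ctrl.move_l([p[0],p[1],240],vel=200)
ctrl.move_ptp([463,50,240],down(-1.71))
save("wrist","w3"); print(sensors.read_state()["t"])
im=cv2.imread("pics/w3.png")
cv2.imwrite("pics/w3b.png",cv2.resize(im[80:380],(800,429),interpolation=cv2.INTER_CUBIC))
E
```

```text
11.5
```

View pics/w3.png

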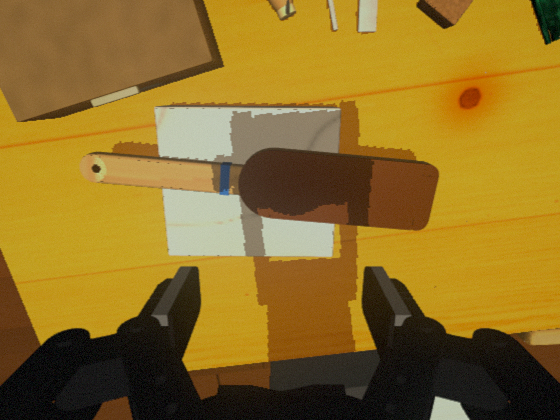

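The wrist view shows the slab corners at about (156,108), (340,111), (333,255), (169,255). The tape is at (225,179) and the strop axis runs from (96,168) to (432,196). I'll take one enlarged crop for precision.

```bash
python3 - <<'E'
import cv2
im=cv2.imread("pics/w3.png")
cv2.imwrite("pics/w3c.png",cv2.resize(im[95:270,80:346],None,fx=3,fy=3,interpolation=cv2.INTER_CUBIC))
E
```

```text
(no output)
```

View pics/w3c.png

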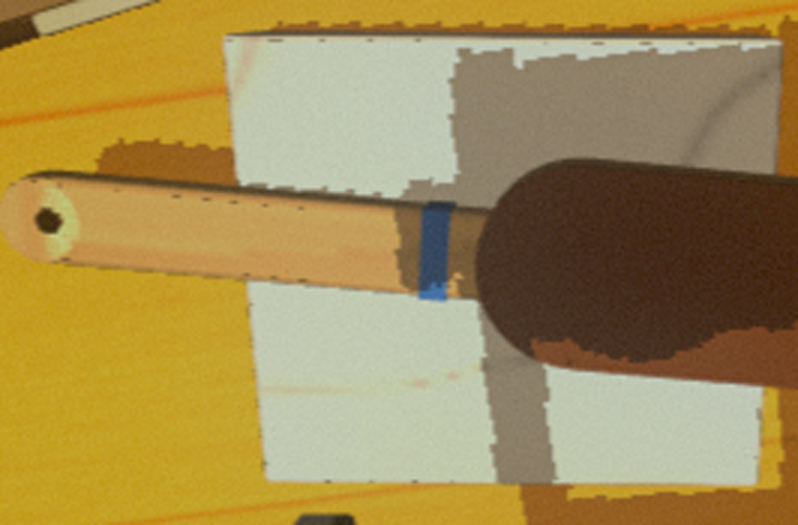

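The crop shows the slab's top-face corners at (224,37), (781,42), (757,485), (266,480), the tape centre at (435,251), and the handle end centred at about (0,218).

```bash
python3 - <<'E'
from h import *
im,d,K,k1,C=load("w3"); g=(K,k1,C)
f=lambda x,y,z: onz((x+.5)/3-.5+80,(y+.5)/3-.5+95,z,*g)[:2]
c=np.array([f(224,37,45),f(781,42,45),f(757,485,45),f(266,480,45)])
print("corners",c.round(1),"centre",c.mean(0).round(1))
print("sides",[np.linalg.norm(c[i]-c[(i+1)%4]).round(1) for i in range(4)])
ex=(c[1]+c[2]-c[0]-c[3]); ey=(c[0]+c[1]-c[2]-c[3]); yx=np.arctan2(ex[1],ex[0]);yy=np.arctan2(ey[1],ey[0]);print("slab x yaw",yx,yy-np.pi/2)
t=f(435,251,59);h=f(0,218,59);b=onz(432,196,62.5,*g)[:2]
print("tape",t.round(1),h.round(1),b.round(1),np.linalg.norm(t-h))
print("strop yaw",np.arctan2(*(t-h)[::-1]),np.arctan2(*(b-h)[::-1]))
E=(c[1]+c[2])/2; u=np.array([np.cos(yx),np.sin(yx)]); v=np.array([-u[1],u[0]])
print("edge mid",E,"tape in slab",(t-E)@u,(t-E)@v)
for u_,v_ in [(200,240),(180,130),(150,175),(270,180)]: print(dep(u_,v_,d,*g).round(1))
E
```

```text
corners [[543.1 146.6]
 [519.7  -9.4]
 [383.   10.6]
 [407.  167.3]] centre [463.2  78.8]
sides [np.float64(157.8), np.float64(138.1), np.float64(158.6), np.float64(137.7)]
slab x yaw -1.72117290865393 -1.7189866303296293
tape [476.6  96.4] [503.4 217.3] [436.8 -79.2] 123.8087843416645
strop yaw -1.7890702328131098 -1.7918470215769695
edge mid [451.32043968   0.55481696] tape in slab -98.57278588438788 10.672230569453639
[417.9 133.7  45.4]
[521.2 129.5  44.5]
[488.1 160.4  56.6]
[470.2  57.8  61.3]
```

```bash
python3 - <<'E'
from h import *
S=sensors.read_state
t=np.array([476.4,96.2]); y0=-1.790; u=np.array([np.cos(y0),np.sin(y0)])
p=t-50*u; R=down(y0+np.pi/2)
ctrl.move_ptp([*p,170],R)
f0=np.array(S()["force"])
print(ctrl.move_l([*p,72.3],vel=60,threshold=8)); s=S(); print(s["eef_pos"],np.array(s["force"])-f0)
ctrl.gripper_to(15,force=60); s=S(); print(s["grip_width"],s["grasp_force"],s["eef_pos"],np.array(s["force"])-f0,yaw(s["eef_rot"]),s["t"],p)
np.save("f0.npy",f0)
save("top","top2")
E
```

```text
False
[487.63538209 145.06280622  72.71940476] [ 1.22269404 -0.66671813 -0.62588558]
24.298802808896383 61.08722805976868 [487.58041102 145.04465892  72.74011193] [ 0.46091866 -0.16910089  3.60510431] -0.21937616918384173 14.9333 [487.27262103 145.0035461 ]
```

```bash
python3 - <<'E'
from h import *
S=sensors.read_state; f0=np.load("f0.npy")
s=S(); p=np.array(s["eef_pos"]); p[2]=72.3
z=72.3
for i in range(6):
    if (S()["force"]-f0)[2]>9: break
    z-=0.5; ctrl.move_l([487.3,145,z],vel=20); s=S(); print(z,s["eef_pos"][2],(s["force"]-f0).round(1),s["wrist_torque"])
E=np.array([451.5,0.0]); y1=-1.719; u=np.array([np.cos(y1),np.sin(y1)]); v=np.array([-u[1],u[0]])
tgt=E+10.5*v; y0=-1.790
a=np.array([487.3,145.0])
for k in np.linspace(0,1,6)[1:]:
    if k>0.9: break
    th=y0+(y1-y0)*min(1,k/0.8); b=tgt-50*u
    pos=a+(b-a)*k
    ctrl.move_l([*pos,z],rot=down(th+np.pi/2),vel=40); s=S(); print(k,np.round(s["eef_pos"],1),(s["force"]-f0).round(1),s["grip_width"],s["t"])
np.save("slide.npy",np.array([*b,z]))
save("top","top3")
im=load("top3")[0]
cv2.imwrite("pics/c3.png",cv2.resize(im[210:310,130:290],None,fx=5,fy=5,interpolation=cv2.INTER_CUBIC)[:,:,::-1])
E
```

```text
71.8 72.7254493893634 [-2.5 -1.5  7.5] [-0.05482046  0.4769686  -0.04249688]
71.3 72.72751560391336 [-3.6 -1.3 11.1] [-0.10368411  0.71654126 -0.0476419 ]
0.2 [485.4 126.4  72.7] [0.7 2.2 5.6] 24.160144386204877 16.125
0.4 [481.9 106.9  72.8] [1.4 2.  6.6] 24.266241646223612 16.7667
0.6000000000000001 [478.3  87.4  72.7] [0.6 1.7 6.1] 24.664750280880217 17.4083
0.8 [474.7  68.   72.7] [0.2 1.8 6.6] 23.98195031174337 18.05
```

View pics/c3.png

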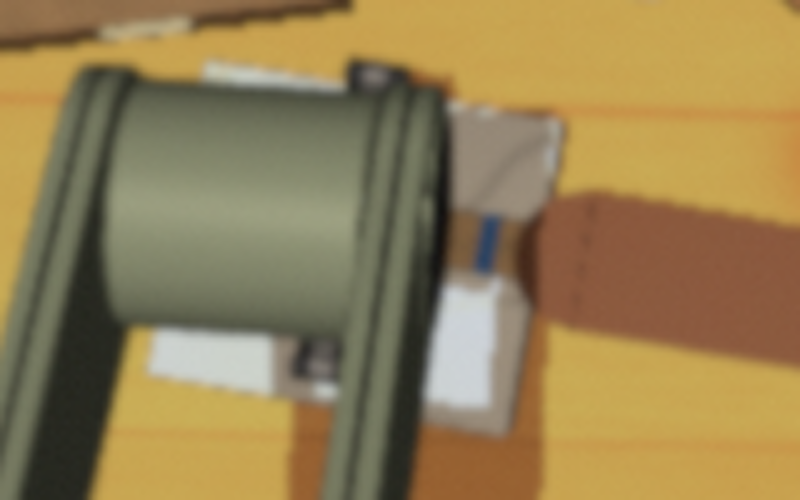

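The crop shows the tape at (487,246), still short of the edge, and the strop flat with the blade clear to the right. I'll compute the remaining distance and do the last piece.

```bash
cat > fin.py <<'E'
from h import *
E=np.array([451.5,0.0]); y1=-1.719; u=np.array([np.cos(y1),np.sin(y1)]); v=np.array([-u[1],u[0]])
def rel(x,y,z,tag):
    g=load(tag)[2:]; p=onz((x+.5)/5-.5+130,(y+.5)/5-.5+210,z,*g)[:2]-E; return p@u,p@v
E
python3 - <<'E'
from fin import *
print("tape now",rel(487,246,59,"top3"),"edge ",rel(562,120,45,"top3"),rel(508,435,45,"top3"))
S=sensors.read_state; f0=np.load("f0.npy"); b=np.load("slide.npy")
s=S(); p=np.array(s["eef_pos"]); print("by kinematics",(p[:2]-E)@u+50)
ctrl.move_l(b,rot=down(y1+np.pi/2),vel=25); ctrl.hold(.2)
s=S(); print(s["eef_pos"],(s["force"]-f0).round(1),s["grasp_force"],s["grip_width"],(s["eef_pos"][:2]-E)@u+50,yaw(s["eef_rot"])-np.pi/2,s["t"])
im=save("top","top4")[0]
cv2.imwrite("pics/c4.png",cv2.resize(im[210:310,180:340],None,fx=5,fy=5,interpolation=cv2.INTER_CUBIC)[:,:,::-1])
E
```

```text
tape now (np.float64(-20.746613218492534), np.float64(10.377053985218451)) edge  (np.float64(0.8378154706335944), np.float64(70.05639032248169)) (np.float64(1.3910120216799775), np.float64(-68.63302687435986))
by kinematics -20.659077474931195
[471.17217637  48.81462329  72.74076928] [1.  2.4 6.4] 61.546093225479126 24.147599965052414 -1.1843413149681297 -1.7196598589943028 19.2417
```

View pics/c4.png

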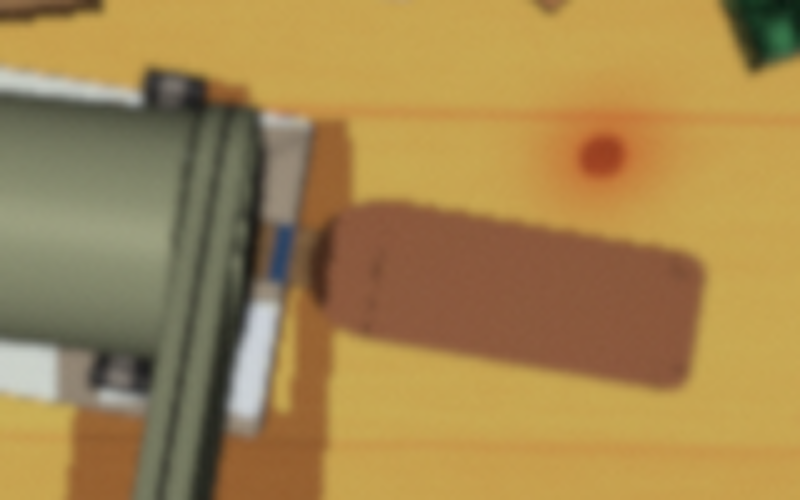

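The crop shows the tape at (283,253) and the edge line at about x=291 on that row. Viewing height accounts for part of that gap, so I'll compute it and check the blade's level from depth.

```bash
python3 - <<'E'
from fin import *
S=sensors.read_state; f0=np.load("f0.npy"); b=np.load("slide.npy")
print("tape",rel(533,253,59,"top4"),"edge",rel(562,120,45,"top4")[0],rel(512,437,45,"top4")[0])
ctrl.move_l([*(b[:2]+2.0*u),b[2]-0.3],vel=10); ctrl.hold(.3)
s=S(); print(s["eef_pos"],(s["force"]-f0).round(1),s["grasp_force"],(s["eef_pos"][:2]-E)@u+50,s["t"])
im,d,K,k1,C=save("top","top5")
P=np.array([dep(x/5+180,y/5+210,d,K,k1,C) for x in range(400,660,10) for y in range(245,330,10)])
A=np.c_[(P[:,:2]-E)@u,(P[:,:2]-E)@v,np.ones(len(P))]; print("blade slope",np.linalg.lstsq(A,P[:,2],rcond=None)[0])
cv2.imwrite("pics/c5.png",cv2.resize(im[220:300,210:310],None,fx=8,fy=7,interpolation=cv2.INTER_CUBIC)[:,:,::-1])
E
```

```text
tape (np.float64(-0.6788838965116413), np.float64(10.772989493666028)) edge 0.8378154706335944 3.250411375226007
[471.13236408  47.22508402  72.73324653] [1.1 5.6 7.3] 61.79502725601196 0.3936520597387698 19.9417
blade slope [-0.2075417   0.18406734 86.18442819]
```

View pics/c5.png

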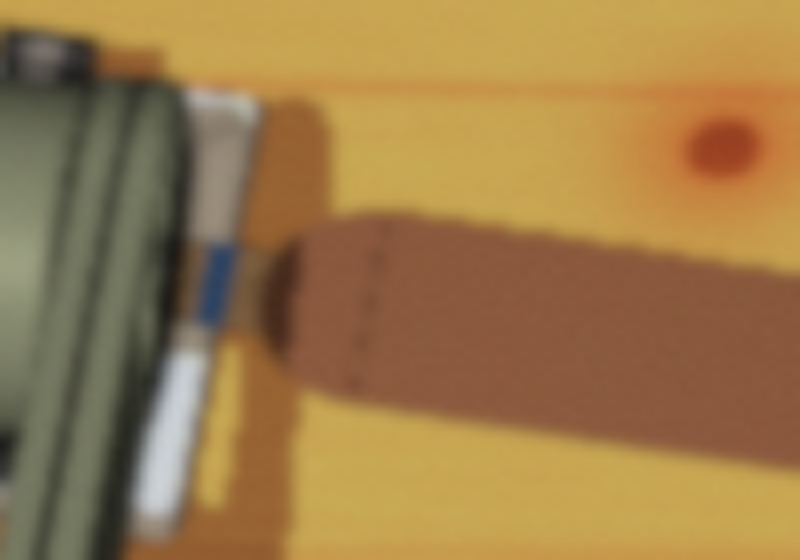

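The crop shows the tape centre at (218,286) and the edge at about x=226 on that row. The blade-slope fit looks contaminated by off-blade pixels, so I'll redo it robustly.

```bash
python3 - <<'E'
from fin import *
im,d,K,k1,C=load("top5")
R=lambda x,y,z:((lambda p:((p@u).round(2),(p@v).round(2)))(onz((x+.5)/8-.5+210,(y+.5)/7-.5+220,z,K,k1,C)[:2]-E))
print("tape",R(218,286,59),"edge",R(260,100,45),R(182,535,45))
for s_ in (40,60,80,100,120,140,160,170):
    zs=[]; 
    for w in (-15,0,15):
        X=np.r_[E+s_*u+(10.5+w)*v,62.5]; c=np.linalg.inv(C)@np.r_[X,1]; a=c[:2]/c[2]; a=a*(1+k1*(a@a)); px=K@np.r_[a,1]
        zs.append(dep(round(px[0]),round(px[1]),d,K,k1,C)[2].round(1))
    print(s_,zs)
E
```

```text
tape (np.float64(0.71), np.float64(10.51)) edge (np.float64(1.07), np.float64(69.52)) (np.float64(3.55), np.float64(-66.95))
40 [np.float64(61.8), np.float64(64.7), np.float64(58.8)]
60 [np.float64(59.5), np.float64(60.2), np.float64(62.7)]
80 [np.float64(66.6), np.float64(61.6), np.float64(62.6)]
100 [np.float64(62.4), np.float64(61.5), np.float64(64.2)]
120 [np.float64(66.7), np.float64(57.1), np.float64(64.8)]
140 [np.float64(62.2), np.float64(61.7), np.float64(62.9)]
160 [np.float64(63.8), np.float64(63.5), np.float64(59.8)]
170 [np.float64(62.6), np.float64(60.9), np.float64(59.9)]
```

```bash
python3 - <<'E'
from fin import *
S=sensors.read_state; f0=np.load("f0.npy"); b=np.load("slide.npy")
ctrl.move_l([*(b[:2]+2.6*u),b[2]-1.0],vel=10); ctrl.hold(.5)
s=S(); print(s["eef_pos"],(s["force"]-f0).round(1),s["grasp_force"],(s["eef_pos"][:2]-E)@u+50,s["t"])
print(ctrl.finish_job())
E
```

```text
[471.13594801  47.19871335  72.70423149] [-0.2  6.8 12.8] 62.34971880912781 0.4192044366062646 20.7417
the job is handed in; nothing more can be done
None
```

The job is handed in (the simulator gave no verdict). The gripper turned 2.1 rad anticlockwise on the dye cap, with no sign of slip, though I had no direct view of the cap turning. The strop lies flat with its tape within about 2 mm of the slab's edge, square to it by the arm's pose, blade clear, still gripped and pressed down on the stone.

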